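Find the packed column and present it at the check-in reader

TASK

Start a check-in on the reader by pressing its green, yellow and blue keys fully down one at a time, in that order. Then find which of the two columns is packed: lift the one in the near cradle about 5 cm clear to feel its weight, put it back in that cradle and let it go, then lift the one in the far cradle the same way. Finish while holding the heavier column still and level in the gripper about 8 cm above the reader's window, centred over the window and lengthwise along it, with the lighter column left lying in a cradle of the rack and the beaker and wash bottle not disturbed.

Things in the scene. Friction and masses are not known exactly. Their poses are not given: they have to be found in the camera images.
- column_p: one of two lookalike columns lying level along own y: pale tube 15 mm wide, tan end fittings 17 mm wide 72 to 85 mm from the middle, red tips, 192 mm long. Origin at mid-length at the fittings' underside, 8.5 mm below the tube axis. Grip round the tube at mid-length, closing along own x. One is packed (0.30-0.42 kg), one empty (0.10-0.14 kg): only weight tells; places change
- column_q: one of two lookalike columns lying level along own y: pale tube 15 mm wide, tan end fittings 17 mm wide 72 to 85 mm from the middle, red tips, 192 mm long. Origin at mid-length at the fittings' underside, 8.5 mm below the tube axis. Grip round the tube at mid-length, closing along own x. One is packed (0.30-0.42 kg), one empty (0.10-0.14 kg): only weight tells; places change
- rack: fixed column rack: pale metal base plate 150 (x) by 140 (y) by 8 mm with black saddles; origin at the underside centre, x from near cradle to far cradle, y along the columns, z up. The two columns lie 100 mm apart
- cradle_near (a point): the near one (nearer the robot, on the rack's -x side) of the rack's two cradles (two black saddles 100 mm apart, each a flat seat 16 mm wide with sides flared at 45 degrees). The point is where a seated column's origin lies, 36.5 mm above the table; z up, y along the column. The flared sides end 50 mm above the table
- cradle_far (a point): the far one (farther from the robot, on the rack's +x side) of the rack's two cradles (two black saddles 100 mm apart, each a flat seat 16 mm wide with sides flared at 45 degrees). The point is where a seated column's origin lies, 36.5 mm above the table; z up, y along the column. The flared sides end 50 mm above the table
- reader: fixed check-in reader: flat white desk unit 170 (x) by 200 (y) by 28 mm high, a row of three coloured keys along its front (-x side, 45 mm from its middle, keys 55 mm apart), a dark green glass window behind them; origin at the underside centre, z up
- window (a point): centre of the reader's glass window, on its surface, 32 mm above the table. Window 50 mm (x) by 160 mm (y) in this point's axes: y is its length, z up
- key_green_top (a point): green spring push button of 14 mm radius in the reader's key row (which colour has which place changes). The point is the centre of its top face, 23 mm above the casing, 51 mm above the table; it is pressed straight down. It travels 6 mm; fully down takes about 4 N
- key_yellow_top (a point): yellow spring push button of 14 mm radius in the reader's key row (which colour has which place changes). The point is the centre of its top face, 23 mm above the casing, 51 mm above the table; it is pressed straight down. It travels 6 mm; fully down takes about 4 N
- key_blue_top (a point): blue spring push button of 14 mm radius in the reader's key row (which colour has which place changes). The point is the centre of its top face, 23 mm above the casing, 51 mm above the table; it is pressed straight down. It travels 6 mm; fully down takes about 4 N
- key_green (a joint): travel of the green key in m: 0 up, 0.006 fully down; counts as pressed beyond 0.004
- key_yellow (a joint): travel of the yellow key in m: 0 up, 0.006 fully down; counts as pressed beyond 0.004
- key_blue (a joint): travel of the blue key in m: 0 up, 0.006 fully down; counts as pressed beyond 0.004
- beaker: bystander: loose clear beaker, 53 mm wide, 62 mm tall, open upwards; origin at the underside centre
- wash_bottle: bystander: loose white squeeze bottle with blue cap, 68 mm wide, 169 mm tall; origin at the underside, 15 mm along -y from the axis of its body
Mind the look-alikes: they are no part of the job. Leave any purple look-alike of the column_p alone.

How it is judged:
On the way, in this order (a step that is already met when the one before it is completed fails the run):
1. the green key is pressed down, the other two up (value of joint key_green above 0.004 m and value of joint each of key_yellow, key_blue below 0.0015 m), for 0.04 s.
2. the yellow key is pressed down, the other two up (value of joint key_yellow above 0.004 m and value of joint each of key_green, key_blue below 0.0015 m), for 0.04 s.
3. the blue key is pressed down, the other two up (value of joint key_blue above 0.004 m and value of joint each of key_green, key_yellow below 0.0015 m), for 0.04 s.
4. the column from the near cradle is lifted clear in the fingers while the other lies in the far cradle ((((height (world z) of column_p above 0.065 m and contact force between column_p and the fingers above 0.5 N and contact force between column_p and rack below 0.05 N and contact force between column_p and reader below 0.05 N) and (horizontal distance between column_q and cradle_far below 0.02 m and z of column_q in the frame of cradle_far between -0.008 and 0.008 m and contact force between column_q and the fingers below 0.05 N)) or ((height (world z) of column_q above 0.065 m and contact force between column_q and the fingers above 0.5 N and contact force between column_q and rack below 0.05 N and contact force between column_q and reader below 0.05 N) and (horizontal distance between column_p and cradle_far below 0.02 m and z of column_p in the frame of cradle_far between -0.008 and 0.008 m and contact force between column_p and the fingers below 0.05 N)))), for 0.3 s.
5. the column from the far cradle is lifted clear in the fingers while the other lies back in the near cradle ((((height (world z) of column_p above 0.065 m and contact force between column_p and the fingers above 0.5 N and contact force between column_p and rack below 0.05 N and contact force between column_p and reader below 0.05 N) and (horizontal distance between column_q and cradle_near below 0.02 m and z of column_q in the frame of cradle_near between -0.008 and 0.008 m and contact force between column_q and the fingers below 0.05 N)) or ((height (world z) of column_q above 0.065 m and contact force between column_q and the fingers above 0.5 N and contact force between column_q and rack below 0.05 N and contact force between column_q and reader below 0.05 N) and (horizontal distance between column_p and cradle_near below 0.02 m and z of column_p in the frame of cradle_near between -0.008 and 0.008 m and contact force between column_p and the fingers below 0.05 N)))), for 0.3 s.
At the end, for the whole second after the job is handed in: Heavier column held still by the fingers alone, 45 to 125 mm above the window, within 25 mm across and 35 mm along of its centre, level and lengthwise within 0.2 rad; lighter column released, at rest in a cradle (within 20 mm, 8 mm in height), weighing on the rack under 2.5 N (((contact force between column_p and the fingers above 0.5 N and contact force between column_p and reader below 0.05 N and contact force between column_p and rack below 0.05 N and contact force between column_p and column_q below 0.05 N and z of column_p in the frame of window between 0.045 and 0.125 m and x of column_p in the frame of window between -0.025 and 0.025 m and y of column_p in the frame of window between -0.035 and 0.035 m and angle between the y axis of column_p and the y axis of window, either way round below 0.2 rad and angle between column_p's own y axis and vertical between 1.37 and 1.77 rad and linear speed of each of column_p, column_q below 0.02 m/s and ((horizontal distance between column_q and cradle_near below 0.02 m and z of column_q in the frame of cradle_near between -0.008 and 0.008 m and contact force between column_q and the fingers below 0.05 N) or (horizontal distance between column_q and cradle_far below 0.02 m and z of column_q in the frame of cradle_far between -0.008 and 0.008 m and contact force between column_q and the fingers below 0.05 N)) and contact force between column_q and rack between 0.3 and 2.5 N) or (contact force between column_q and the fingers above 0.5 N and contact force between column_q and reader below 0.05 N and contact force between column_q and rack below 0.05 N and contact force between column_q and column_p below 0.05 N and z of column_q in the frame of window between 0.045 and 0.125 m and x of column_q in the frame of window between -0.025 and 0.025 m and y of column_q in the frame of window between -0.035 and 0.035 m and angle between the y axis of column_q and the y axis of window, either way round below 0.2 rad and angle between column_q's own y axis and vertical between 1.37 and 1.77 rad and linear speed of each of column_q, column_p below 0.02 m/s and ((horizontal distance between column_p and cradle_near below 0.02 m and z of column_p in the frame of cradle_near between -0.008 and 0.008 m and contact force between column_p and the fingers below 0.05 N) or (horizontal distance between column_p and cradle_far below 0.02 m and z of column_p in the frame of cradle_far between -0.008 and 0.008 m and contact force between column_p and the fingers below 0.05 N)) and contact force between column_p and rack between 0.3 and 2.5 N))); the arm keeps its last pose, push and grip.
It fails at once if the beaker is moved or knocked over (distance of beaker from where it was at the start of the episode above 0.025 m or angle between beaker's own z axis and vertical above 0.4 rad).
It fails at once if the wash bottle is moved or knocked over (distance of wash_bottle from where it was at the start of the episode above 0.025 m or angle between wash_bottle's own z axis and vertical above 0.4 rad).
It also fails if it takes over 72 s, if anything falls off the work surface, if the arm or the gripper's body presses on something with over 40 N, if the wrist force passes 120 N, or if a joint passes its speed limit or range.

ROBOT

A 6-joint arm with a two-finger parallel gripper is mounted at the origin on a cart in front of the work surface, level with it; the furniture and walls round the work are solid. World frame = base frame: x ahead of the robot, y to its left, z up, the work surface at z = 0. Lengths are in m, angles in rad, forces in N, time in s.
With the tool pointing down it reaches from about 0.25 to 0.775 m from the base axis. Payload 4 kg.
Tool frame: the origin (TCP) lies on the centre line of the jaws, within the pads' length; the fingertips stand 25 mm ahead of it and the grasp point (between the pads) lies 6 mm ahead of it; z points along the fingers, y is the line along which they close (so a half turn about z gives the same grasp; the last joint's range is limited). The gripper opens to 94 mm and grips with 3 to 60 N. Pads are 16 mm wide; open, the fingers measure 119 mm over their backs; the gripper's body (75 mm by 177 mm) begins 78 mm behind the grasp point.
Start: joints at [1.198, 0.087, 1.371, -0, 1.684, -0.103], TCP at [0.147, 0.53, 0.198] pointing down, gripper open.
Joint ranges: [-3.1, 3.1], [-0.76, 2.03], [0.27, 2.55], [-1.08, 4.22], [0.17, 2.65], [-2.57, 2.57]. Speed limits (rad/s): [2.79, 2.79, 3.14, 3.14, 3.14, 3.14].

INTERFACE

Orientations are given as [roll, pitch, yaw] about the fixed x, y, z axes, in that order (R = Rz(yaw) Ry(pitch) Rx(roll)).
In Python, from bench import sensors, optics, ticket gives the robot as it stands.
- The arm moves only by the tool send_rows, never from a script. Its argument "rows" is a list of rows, each a list of 6 numbers: the shift along the world's x, y, z in mm, then the turn, a rotation vector about the world's x, y, z in rad. In form: [[x, y, z, wx, wy, wz], ...]. A call has 1 to 8 rows; each row shifts and turns the commanded pose from where the row before left it; what a row does not reach is not made up. A row lasts 1/12 s, in which the tool goes at most 41.7 mm and 7.16 degrees, less where a joint would pass 70% of its speed; a pose out of reach is approached as far as the arm can. A call is refused whole if a number of a shift passes 41.7 or a number of a turn 0.125, either way. A call with a gripper value outside its range is refused whole. "grip" is the finger opening in mm, from 0 to 94, set as the call begins (left out, the last holds). The fingers move at their own pace and stop on an object; the grip force is fixed at half the most. Time passes only in rows, so rows that do not move let the fingers close. It gives the time, the measured TCP pose, the force, the opening and the grip force at its end, in the units of the state.
- sensors.get_obs(): the state, without advancing time (a new reading comes with each control period).
- optics.snapshot(name): name is "scene" or "top" or "wrist"; returns the picture (384x512x3 uint8, red, green, blue); there is no depth.
- optics.camera_model(name): a dict with "vertical_fov" (degrees; the focal length in pixels is half the picture's height over the tangent of half this angle, whatever the lens; pixels are square), "cx", "cy" (the principal point, pixels), "k1" (the pictures are not rectified: a ray, as slopes to the right and down, at radius r is drawn at 1 + k1 r^2 times it, then the intrinsics apply), "R" (3x3) and "t" (3): a world point X has camera coordinates R X + t. Camera axes: x right, y down, z forward; pixel columns grow to the right and rows downward; lengths in m; the calibration is good to about 2 mm. A picture is of the moment at which its call begins: read the wrist's pose just before it. camera_model takes no time and is no camera call; for the wrist camera it gives the pose at the moment of the call.
- ticket.close_job(): hands the job in; it is judged then, once.
The state is a dict: "time": time; "joint_positions": joint angles; "qvel": joint speeds; "joint_torque": joint torques, N m; "tool_pos": TCP position; "ee_rot": TCP orientation; "wrist_force": force on the tool from outside, world axes, zero at the start; "wrist_torque": the same for the moment, N m; "width": finger opening in m; "finger_force": force on a finger pad.
Only numpy, scipy, OpenCV 4.12 (cv2) and the standard library are available. Lean on these libraries where they do the work, as an engineer would, in place of code of your own. Each camera call takes 0.05 s, during which the arm holds its last target. There are 200 camera calls.

## Working session

There is one attempt and no reset: what is moved stays moved. The work goes in short steps, Python scripts to look and compute and a tool call to move; the robot and the scene stay as the last step left them, time stands still between calls to the robot, and variables do not carry over. Pictures are saved under pics/ and viewed, at most 10 in all, crops included, and the job is handed in when it is done.

Besides the shell and the picture viewer there is one more tool, called after ">>>" by a JSON object that holds its "method" and its "body", one argument or row to a line. send_rows: Moves the arm, as the interface text tells. Its arguments: {"type":"object","properties":{"rows":{"type":"array"},"grip":{"type":"number"}},"required":["rows"]}

```bash
mkdir -p pics; python3 - <<'E'
from bench import sensors, optics
import cv2,numpy as np
print(sensors.get_obs())
for n in("scene","top"):
    m=optics.camera_model(n);print(n,{k:np.round(v,4).tolist() for k,v in m.items()})
a=optics.snapshot("scene");b=optics.snapshot("top")
cv2.imwrite("pics/scene.png",a[:,:,::-1]);cv2.imwrite("pics/top.png",b[:,:,::-1])
E
```

```text
{'time': 0.0, 'joint_positions': array([ 1.19790432e+00,  8.79269437e-02,  1.37222619e+00,  7.69235755e-07,
        1.68357978e+00, -1.03088333e-01]), 'qvel': array([ 8.74766311e-04,  1.82495831e-03, -1.85603365e-03, -5.03274231e-04,
       -7.02670668e-06,  6.90180517e-04]), 'joint_torque': array([ 2.42592141e-04, -3.40183032e+01, -3.02431726e+01,  7.18328683e-02,
        3.29020887e-02, -1.71527136e-04]), 'tool_pos': array([0.14639391, 0.52958616, 0.19673376]), 'ee_rot': array([-3.13946384e+00, -2.21005274e-04,  2.87178883e+00]), 'wrist_force': array([-0.83303516,  0.06858888, -0.03896496]), 'wrist_torque': array([-0.02395968, -0.00242878, -0.0153231 ]), 'finger_force': 0.0, 'width': 0.09442372819622033}
scene {'vertical_fov': 47.238, 'cx': 251.5701, 'cy': 195.0645, 'k1': -0.1527, 'R': [[-0.7342, -0.6789, -0.0031], [-0.5089, 0.5534, -0.6594], [0.4494, -0.4826, -0.7518]], 't': [0.3109, 0.4389, 1.0378]}
top {'vertical_fov': 51.7741, 'cx': 248.8458, 'cy': 190.2957, 'k1': -0.0408, 'R': [[0.0209, -0.9997, 0.0086], [-0.9833, -0.0221, -0.1804], [0.1805, -0.0047, -0.9836]], 't': [-0.1792, 0.5792, 1.4901]}
```

View pics/top.png

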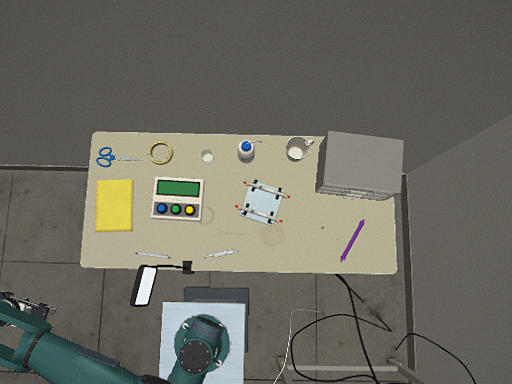

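View pics/scene.png

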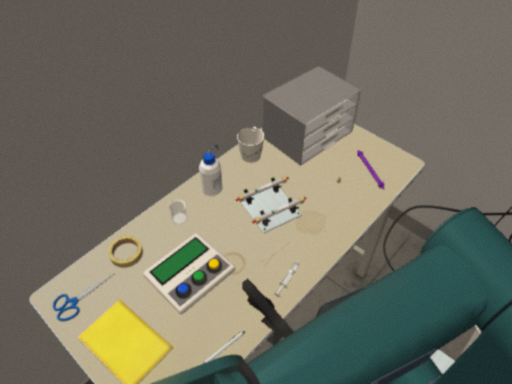

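The top view shows the reader at about (178,198) with its keys: blue (161,209), green (176,209), yellow (190,210). The rack is at (263,202) with two columns. The wash bottle is at (246,150), the beaker at (207,156) and a mug at (297,148). The purple look-alike at (352,240) stays untouched.

```bash
cat > h.py <<'E'
import numpy as np,cv2
def ray(m,u,v):
    f=192/np.tan(np.radians(m["vertical_fov"])/2)
    d=np.array([(u-m["cx"])/f,(v-m["cy"])/f]);s=d.copy()
    for _ in range(30): s=d/(1+m["k1"]*(s@s))
    R=np.array(m["R"]);return -R.T@np.array(m["t"]),R.T@np.array([s[0],s[1],1])
def onz(m,u,v,z):
    c,d=ray(m,u,v);return c+d*(z-c[2])/d[2]
def proj(m,X):
    f=192/np.tan(np.radians(m["vertical_fov"])/2)
    p=np.array(m["R"])@np.array(X)+np.array(m["t"]);s=p[:2]/p[2];s=s*(1+m["k1"]*(s@s));return s*f+[m["cx"],m["cy"]]
RG={"green":((50,120,60),(75,255,255)),"yellow":((22,150,120),(32,255,255)),"blue":((100,150,60),(125,255,255)),"red":((0,140,90),(8,255,255)),"tan":((9,70,80),(20,255,255))}
def blobs(rgb,c,amin=4):
    h=cv2.cvtColor(rgb,cv2.COLOR_RGB2HSV);k=cv2.inRange(h,*map(np.array,RG[c]))
    n,_,st,ce=cv2.connectedComponentsWithStats(k)
    return [(np.round(ce[i],1).tolist(),int(st[i][4]),st[i][:4].tolist()) for i in range(1,n) if st[i][4]>=amin]
E
python3 - <<'E'
from h import *
from bench import optics
for n in("scene","top"):
    a=cv2.imread(f"pics/{n}.png")[:,:,::-1].copy();m=optics.camera_model(n)
    for c,z in(("green",.051),("yellow",.051),("blue",.051),("red",.045)):
        for b in blobs(a,c): print(n,c,b,np.round(onz(m,*b[0],.032 if c=="green" and b[1]>300 else z),4))
E
```

```text
scene green ([178.4, 260.4], 867, [152, 239, 54, 44]) [0.5916 0.1202 0.032 ]
scene green ([198.2, 275.4], 86, [193, 271, 11, 10]) [0.5056 0.1217 0.051 ]
scene yellow ([213.1, 263.2], 76, [208, 259, 11, 10]) [0.504  0.0675 0.051 ]
scene yellow ([124.9, 343.4], 4160, [79, 300, 92, 84]) [0.4951 0.3786 0.051 ]
scene blue ([208.7, 158.1], 97, [204, 153, 11, 11]) [ 0.8119 -0.2091  0.051 ]
scene blue ([182.4, 288.1], 86, [177, 283, 11, 11]) [0.5076 0.1767 0.051 ]
scene blue ([66.9, 306.0], 160, [54, 295, 25, 25]) [0.6883 0.4254 0.051 ]
scene red ([237.8, 199.0], 5, [237, 198, 3, 3]) [ 0.6186 -0.1487  0.045 ]
scene red ([254.0, 221.0], 5, [253, 220, 3, 3]) [ 0.5238 -0.1193  0.045 ]
top green ([177.8, 187.9], 510, [157, 181, 42, 15]) [0.5902 0.1148 0.032 ]
top green ([175.0, 208.3], 47, [172, 205, 7, 8]) [0.506 0.118 0.051]
top yellow ([114.0, 205.3], 1796, [96, 180, 37, 52]) [0.5123 0.3563 0.051 ]
top yellow ([189.0, 209.2], 41, [186, 206, 7, 7]) [0.5037 0.0636 0.051 ]
top blue ([245.8, 145.7], 63, [242, 141, 9, 10]) [ 0.764  -0.1507  0.051 ]
top blue ([105.7, 156.7], 121, [97, 147, 18, 20]) [0.7065 0.4058 0.051 ]
top blue ([160.9, 207.6], 47, [157, 204, 8, 8]) [0.5075 0.1729 0.051 ]
```

Both views put the keys at green (0.506,0.120), yellow (0.504,0.065) and blue (0.507,0.175). The 55 mm spacing agrees with the description. I'll move over the green key with the fingers closed.

>>> {"method": "send_rows", "body": {
  "rows": [
    [26, -29, 0, 0, 0, -0.095],
    [26, -29, 0, 0, 0, -0.095],
    [26, -29, 0, 0, 0, -0.095],
    [26, -29, 0, 0, 0, -0.095],
    [26, -29, 0, 0, 0, -0.095],
    [26, -29, 0, 0, 0, -0.095],
    [26, -29, 0, 0, 0, -0.095]
  ],
  "grip": 0
}}

```text
time: 0.68
tool_pos: [0.3292, 0.3254, 0.1975]
ee_rot: [-3.141, 0.0, 2.202]
wrist_force: [1.3, 0.4, -0.8]
width: 0.0509
finger_force: 0.0
```

>>> {"method": "send_rows", "body": {
  "rows": [
    [26, -29, 0, 0, 0, -0.095],
    [26, -29, 0, 0, 0, -0.095],
    [26, -29, 0, 0, 0, -0.095],
    [26, -29, 0, 0, 0, -0.095],
    [26, -29, 0, 0, 0, -0.095],
    [26, -29, 0, 0, 0, -0.095],
    [26, -29, 0, 0, 0, -0.095],
    [0, 0, 0, 0, 0, 0]
  ]
}}

```text
time: 1.35
tool_pos: [0.5137, 0.1187, 0.1964]
ee_rot: [-3.141, 0.003, 1.532]
wrist_force: [-0.3, 0.2, 0.3]
width: 0.0007
finger_force: 0.0
```

```bash
python3 - <<'E'
from h import *
from bench import optics,sensors
o=sensors.get_obs();print(o["time"],o["tool_pos"],o["ee_rot"],o["joint_positions"])
m=optics.camera_model("wrist");a=optics.snapshot("wrist");cv2.imwrite("pics/w1.png",a[:,:,::-1])
for c,z in(("green",.051),("yellow",.051),("blue",.051),("red",.045)):
    for b in blobs(a,c,20): print(c,b,np.round(onz(m,*b[0],.032 if c=="green" and b[1]>6000 else z),4))
E
```

```text
1.35 [0.51373288 0.11874534 0.19637841] [-3.14144391  0.00327077  1.53173496] [ 0.12179159  0.03762829  1.42601677 -0.00322344  1.67861771  0.16050739]
green ([329.9, 156.1], 6597, [304, 86, 55, 144]) [0.5907 0.1235 0.032 ]
green ([251.2, 165.3], 562, [238, 152, 27, 27]) [0.5059 0.1212 0.051 ]
yellow ([251.5, 211.6], 305, [239, 202, 26, 23]) [0.5039 0.0702 0.051 ]
blue ([250.7, 111.3], 629, [237, 98, 28, 28]) [0.5079 0.1758 0.051 ]
```

View pics/w1.png

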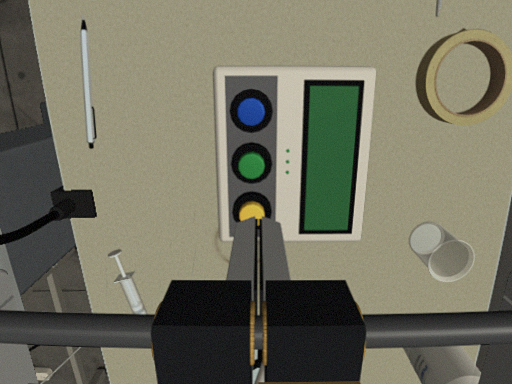

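The wrist view shows green at (251,165), blue at (251,111), yellow at (251,212) and the window at (330,156). These match the earlier fixes to within about 2 mm, apart from yellow, which the fingers partly hide. Pressing green now.

>>> {"method": "send_rows", "body": {
  "rows": [
    [-8, 2, -36, 0, 0, 0],
    [0, 0, -37, 0, 0, 0],
    [0, 0, -37, 0, 0, 0],
    [0, 0, -6, 0, 0, 0],
    [0, 0, -5, 0, 0, 0],
    [0, 0, -4, 0, 0, 0],
    [0, 0, -1, 0, 0, 0],
    [0, 0, 0, 0, 0, 0]
  ]
}}

```text
time: 2.07
tool_pos: [0.504, 0.1266, 0.0741]
ee_rot: [3.138, -0.001, 1.542]
wrist_force: [0.9, 0.4, -0.2]
width: 0.0004
finger_force: 0.0
```

>>> {"method": "send_rows", "body": {
  "rows": [
    [0, 0, -1, 0, 0, 0],
    [0, 0, 0, 0, 0, 0]
  ]
}}

```text
time: 2.23
tool_pos: [0.5036, 0.1263, 0.0724]
ee_rot: [3.139, -0.0, 1.542]
wrist_force: [-0.0, -0.2, 0.4]
width: 0.0008
finger_force: 0.0
```

```bash
python3 - <<'E'
from h import *
from bench import optics,sensors
for i in range(3):
    o=sensors.get_obs();print(o["time"],o["tool_pos"],o["ee_rot"],o["wrist_force"]);m=optics.camera_model("wrist");a=optics.snapshot("wrist")
cv2.imwrite("pics/w2.png",a[:,:,::-1])
for c,z in(("green",.051),("blue",.051)):
    for b in blobs(a,c,20): print(c,b,np.round(onz(m,*b[0],.032 if c=="green" and b[1]>6000 else z),4))
E
```

```text
2.2333 [0.50363679 0.12631278 0.0724184 ] [ 3.13873075e+00 -4.93968904e-04  1.54190286e+00] [-2.53750944e-04 -2.31138757e-01  4.22796609e-01]
2.2833 [0.50337324 0.12625572 0.07210766] [ 3.13939809e+00 -4.02728495e-04  1.54181276e+00] [ 0.10621394 -0.88889441  0.50879895]
2.3333 [0.50317984 0.12617271 0.07181735] [ 3.13992252e+00 -2.63997708e-04  1.54173855e+00] [-0.63977041 -0.83590198  0.28275701]
green ([380.3, 196.9], 13311, [339, 100, 89, 205]) [0.5915 0.1283 0.032 ]
green ([265.6, 211.0], 630, [244, 198, 40, 40]) [0.5075 0.1275 0.051 ]
blue ([264.8, 139.3], 1492, [244, 118, 43, 44]) [0.5082 0.1758 0.051 ]
```

View pics/w2.png

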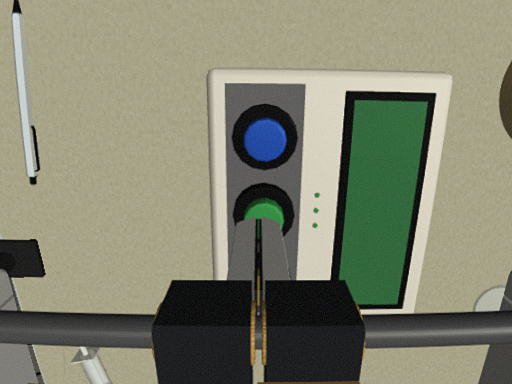

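The wrist view shows the fingers at the near part of the green key (265,211), 6 mm too far in y because the arm lagged the last reading. There is no contact force yet, so I'll shift to the centre and push in small steps.

>>> {"method": "send_rows", "body": {
  "rows": [
    [3, -6, 1, 0, 0, 0],
    [0, 0, 0, 0, 0, 0],
    [0, 0, -2, 0, 0, 0],
    [0, 0, -1, 0, 0, 0],
    [0, 0, 0, 0, 0, 0],
    [0, 0, 0, 0, 0, 0]
  ]
}}

```text
time: 2.88
tool_pos: [0.5054, 0.1201, 0.0686]
ee_rot: [-3.141, 0.0, 1.542]
wrist_force: [-0.1, 0.7, 0.0]
width: 0.0007
finger_force: 0.0
```

>>> {"method": "send_rows", "body": {
  "rows": [
    [0, 0, -1, 0, 0, 0],
    [0, 0, -1, 0, 0, 0],
    [0, 0, 0, 0, 0, 0],
    [0, 0, 0, 0, 0, 0]
  ]
}}

```text
time: 3.22
tool_pos: [0.5055, 0.1202, 0.0668]
ee_rot: [-3.141, 0.0, 1.542]
wrist_force: [0.3, 0.1, 0.4]
width: 0.0007
finger_force: 0.0
```

>>> {"method": "send_rows", "body": {
  "rows": [
    [0, 0, -1, 0, 0, 0],
    [0, 0, -1, 0, 0, 0],
    [0, 0, 0, 0, 0, 0],
    [0, 0, 0, 0, 0, 0]
  ]
}}

```text
time: 3.55
tool_pos: [0.5055, 0.1201, 0.0648]
ee_rot: [-3.141, 0.0, 1.542]
wrist_force: [0.0, -0.1, -0.8]
width: 0.0003
finger_force: 0.0
```

```bash
python3 - <<'E'
from h import *
from bench import optics,sensors
a=optics.snapshot("wrist");s=optics.snapshot("scene");o=sensors.get_obs();print(o)
w=cv2.resize(a[150:350,180:340],None,fx=2.4,fy=2.4);v=cv2.resize(s[230:310,140:260],(800-w.shape[1],480),interpolation=cv2.INTER_CUBIC)
cv2.imwrite("pics/w3.png",np.hstack([w,v])[:,:,::-1])
E
```

```text
{'time': 3.65, 'joint_positions': array([ 1.24118443e-01,  8.55240334e-02,  1.64057735e+00, -2.66935716e-05,
        1.41536079e+00,  1.53123462e-01]), 'qvel': array([-0.00100252, -0.00093907, -0.00075492,  0.00120309,  0.00023299,
       -0.00020136]), 'joint_torque': array([ 2.40554706e-03, -3.21413040e+01, -2.84679133e+01,  7.48918508e-02,
        6.04832851e-03, -5.24999871e-05]), 'tool_pos': array([0.50562833, 0.12011134, 0.0649261 ]), 'ee_rot': array([3.14145968e+00, 6.16284313e-06, 1.54179544e+00]), 'wrist_force': array([ 0.24104892, -0.64130245,  0.05685847]), 'wrist_torque': array([-0.09279356,  0.03109925, -0.0028528 ]), 'finger_force': 0.0, 'width': 0.0005554249675025552}
```

View pics/w3.png

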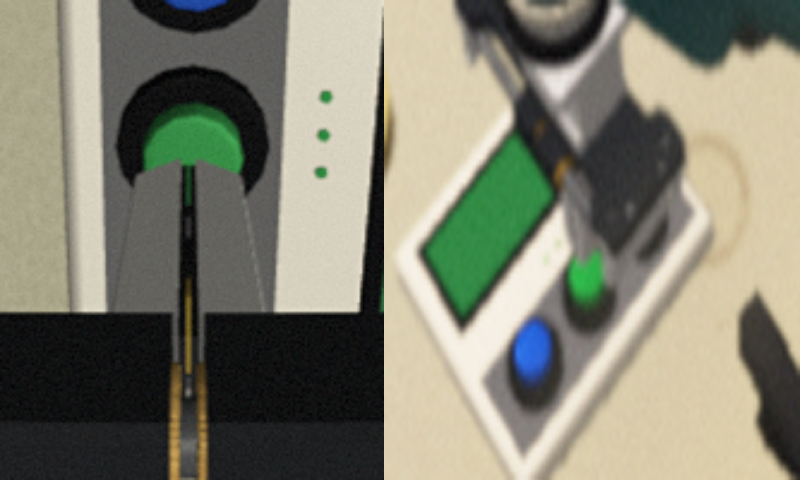

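The crop shows the fingertips centred over the green key, not quite touching it. I'll keep going down in small steps.

>>> {"method": "send_rows", "body": {
  "rows": [
    [0, 0, -1, 0, 0, 0],
    [0, 0, -1, 0, 0, 0],
    [0, 0, -1, 0, 0, 0],
    [0, 0, 0, 0, 0, 0],
    [0, 0, 0, 0, 0, 0]
  ]
}}

```text
time: 4.07
tool_pos: [0.5055, 0.1201, 0.0618]
ee_rot: [-3.141, 0.0, 1.542]
wrist_force: [-0.1, -1.1, 0.2]
width: 0.0006
finger_force: 0.0
```

>>> {"method": "send_rows", "body": {
  "rows": [
    [0, 0, -1, 0, 0, 0],
    [0, 0, -1, 0, 0, 0],
    [0, 0, 0, 0, 0, 0],
    [0, 0, 0, 0, 0, 0]
  ]
}}

```text
time: 4.4
tool_pos: [0.5055, 0.1201, 0.0598]
ee_rot: [-3.142, 0.0, 1.542]
wrist_force: [0.8, -0.2, -0.8]
width: 0.0005
finger_force: 0.0
```

```bash
python3 - <<'E'
from h import *
from bench import optics,sensors
a=optics.snapshot("wrist");s=optics.snapshot("scene");m=optics.camera_model("scene")
print("px if tip at z:",[(z,proj(m,[.5055,.1201,z]).round(1).tolist()) for z in(.035,.045,.051,.06)])
w=cv2.resize(a[150:350,180:340],None,fx=2.4,fy=2.4);v=cv2.resize(s[250:300,170:230],(416,480),interpolation=cv2.INTER_CUBIC)
cv2.imwrite("pics/w4.png",np.hstack([w,v])[:,:,::-1])
E
```

```text
px if tip at z: [(0.035, [199.2, 278.1]), (0.045, [198.9, 276.2]), (0.051, [198.6, 275.0]), (0.06, [198.3, 273.3])]
```

View pics/w4.png

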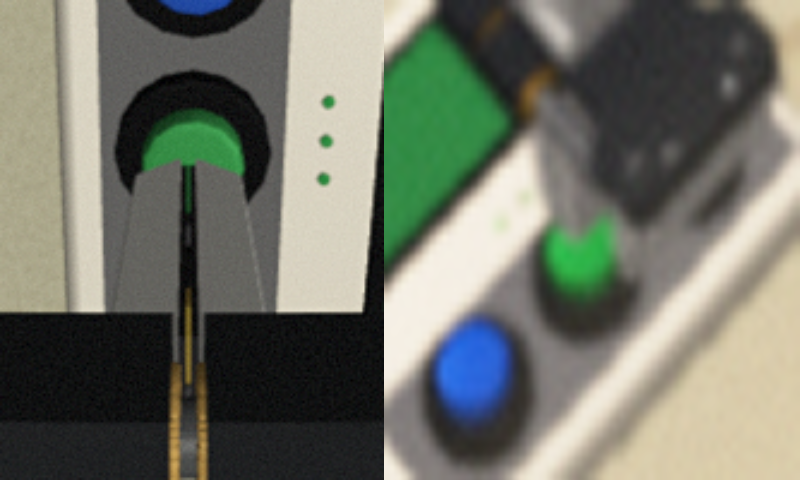

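The tip, near scene pixel (198,274.5), is just about at the key's top face. The closed fingers evidently reach less far ahead than 25 mm, so I'll continue.

>>> {"method": "send_rows", "body": {
  "rows": [
    [0, 0, -1, 0, 0, 0],
    [0, 0, -1, 0, 0, 0],
    [0, 0, -1, 0, 0, 0],
    [0, 0, 0, 0, 0, 0],
    [0, 0, 0, 0, 0, 0]
  ]
}}

```text
time: 4.92
tool_pos: [0.5055, 0.1201, 0.0568]
ee_rot: [-3.141, 0.0, 1.542]
wrist_force: [0.5, 1.1, -0.9]
width: 0.0008
finger_force: 0.0
```

>>> {"method": "send_rows", "body": {
  "rows": [
    [0, 0, -1, 0, 0, 0],
    [0, 0, -1, 0, 0, 0],
    [0, 0, 0, 0, 0, 0],
    [0, 0, 0, 0, 0, 0]
  ]
}}

```text
time: 5.25
tool_pos: [0.5055, 0.1201, 0.0548]
ee_rot: [-3.141, 0.0, 1.542]
wrist_force: [0.1, -0.5, -0.3]
width: 0.0003
finger_force: 0.0
```

```bash
python3 - <<'E'
from h import *
from bench import optics,sensors
o=sensors.get_obs();m=optics.camera_model("wrist");p=o["tool_pos"];print(p,o["wrist_force"])
print("cam",-np.array(m["R"]).T@np.array(m["t"]))
print([(d,proj(m,p-[0,0,d/1e3]).round(1).tolist()) for d in(-20,-10,0,6,15,25,35)])
print("key edge pts",proj(m,[.506,.1345,.051]),proj(m,[.506,.1345,.045]),"blue",proj(m,[.5077,.1755,.051]))
a=optics.snapshot("wrist");print(blobs(a,"green",60),blobs(a,"blue",60))
print(a[205:300:5,250:268:4].tolist()[::4])
E
```

```text
[0.5055334  0.12013001 0.05480484] [ 0.08718433 -0.45167201 -0.34605599]
cam [0.50729088 0.20368263 0.24239447]
[(-20, [259.4, 240.5]), (-10, [259.4, 232.7]), (0, [259.3, 225.7]), (6, [259.3, 221.8]), (15, [259.3, 216.3]), (25, [259.2, 210.7]), (35, [259.2, 205.6])]
key edge pts [259.40965385 201.47084242] [259.37664622 198.21249739] blue [260.35140791 134.24590058]
[([386.6, 195.8], 15464, [342, 91, 97, 221]), ([261.4, 210.9], 687, [239, 198, 44, 44])] [([261.2, 133.7], 1788, [238, 110, 48, 48])]
[[[25, 74, 37], [56, 143, 71], [66, 158, 82], [62, 154, 79], [65, 155, 84]], [[102, 100, 94], [100, 99, 95], [30, 77, 42], [94, 94, 90], [103, 103, 98]], [[98, 100, 93], [84, 87, 85], [10, 8, 13], [85, 80, 81], [101, 99, 96]], [[97, 99, 93], [72, 73, 69], [15, 14, 17], [71, 69, 64], [104, 100, 97]], [[16, 17, 20], [36, 37, 32], [124, 109, 40], [38, 34, 36], [14, 10, 16]]]
```

>>> {"method": "send_rows", "body": {
  "rows": [
    [0, 0, -1, 0, 0, 0],
    [0, 0, -1, 0, 0, 0],
    [0, 0, -1, 0, 0, 0],
    [0, 0, 0, 0, 0, 0],
    [0, 0, 0, 0, 0, 0]
  ]
}}

```text
time: 5.72
tool_pos: [0.5055, 0.1201, 0.0518]
ee_rot: [-3.141, 0.0, 1.542]
wrist_force: [0.0, 0.3, -0.1]
width: 0.0003
finger_force: 0.0
```

>>> {"method": "send_rows", "body": {
  "rows": [
    [0, 0, -1, 0, 0, 0],
    [0, 0, -1, 0, 0, 0],
    [0, 0, 0, 0, 0, 0],
    [0, 0, 0, 0, 0, 0]
  ]
}}

```text
time: 6.05
tool_pos: [0.5055, 0.1201, 0.0498]
ee_rot: [-3.141, 0.0, 1.542]
wrist_force: [-0.6, -1.0, 0.3]
width: 0.0004
finger_force: 0.0
```

```bash
python3 - <<'E'
from h import *
from bench import optics,sensors
a=optics.snapshot("wrist");s=optics.snapshot("scene");o=sensors.get_obs();m=optics.camera_model("wrist");print(o["tool_pos"],o["wrist_force"],blobs(a,"green",60),blobs(a,"blue",60))
print("edge up/down",proj(m,[.506,.1345,.051]),proj(m,[.506,.1345,.045]),blobs(s,"green"))
v=cv2.resize(s[220:320,140:250],(528,480),interpolation=cv2.INTER_CUBIC)
cv2.imwrite("pics/w5.png",np.hstack([cv2.resize(a,(272,480))*0,v])[:,272:,::-1])
E
```

```text
[0.50560026 0.12011007 0.04989731] [-0.05387344  0.44982348  0.19612165] [([389.5, 197.0], 15996, [344, 92, 99, 223]), ([262.1, 212.4], 590, [239, 201, 44, 44])] [([261.3, 135.0], 1871, [238, 111, 48, 49])]
edge up/down [259.28461129 204.28142343] [259.25205156 200.8703052 ] [([169.3, 267.4], 509, [152, 253, 36, 30]), ([197.6, 277.6], 41, [193, 275, 10, 6])]
```

View pics/w5.png

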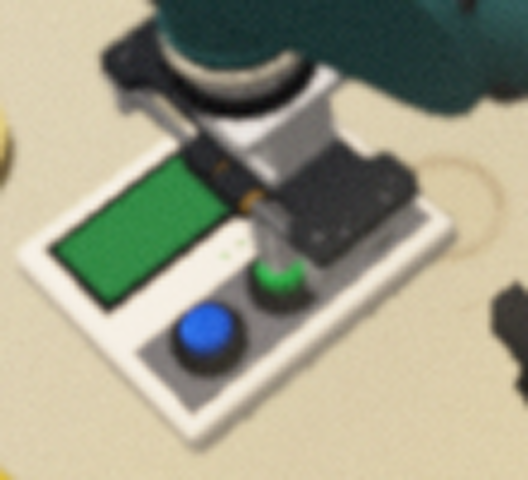

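The scene crop shows the tip over the middle of the green key, which still looks up. There is no force yet, so I'll continue down.

>>> {"method": "send_rows", "body": {
  "rows": [
    [0, 0, -1, 0, 0, 0],
    [0, 0, -1, 0, 0, 0],
    [0, 0, 0, 0, 0, 0]
  ]
}}

```text
time: 6.4
tool_pos: [0.5054, 0.1201, 0.0477]
ee_rot: [-3.141, 0.0, 1.542]
wrist_force: [0.7, 0.3, -0.2]
width: 0.0005
finger_force: 0.0
```

>>> {"method": "send_rows", "body": {
  "rows": [
    [0, 0, -1, 0, 0, 0],
    [0, 0, -1, 0, 0, 0],
    [0, 0, 0, 0, 0, 0]
  ]
}}

```text
time: 6.65
tool_pos: [0.5054, 0.1201, 0.0456]
ee_rot: [-3.141, 0.0, 1.542]
wrist_force: [-0.7, -0.6, -0.2]
width: 0.0002
finger_force: 0.0
```

>>> {"method": "send_rows", "body": {
  "rows": [
    [0, 0, -1, 0, 0, 0],
    [0, 0, -1, 0, 0, 0],
    [0, 0, 0, 0, 0, 0]
  ]
}}

```text
time: 6.9
tool_pos: [0.5056, 0.1201, 0.0438]
ee_rot: [3.141, -0.0, 1.542]
wrist_force: [-0.1, 0.2, -0.4]
width: 0.0004
finger_force: 0.0
```

```bash
python3 - <<'E'
from h import *
from bench import optics,sensors
o=sensors.get_obs();m=optics.camera_model("wrist");p=o["tool_pos"];print(p,o["wrist_force"])
for y in(0,.004,.008,.011): print(y,[(d,proj(m,p+[0,y,-d/1e3]).round(1).tolist()) for d in(-20,-10,0,10,20,25)])
a=optics.snapshot("wrist");s=optics.snapshot("scene");ms=optics.camera_model("scene")
print("scene tip",[(d,proj(ms,p-[0,0,d/1e3]).round(1).tolist()) for d in(0,10,25)])
print(blobs(a,"green",60),blobs(s,"green",5),blobs(a,"blue",60))
w=cv2.resize(a[110:310,180:340],None,fx=2.4,fy=2.4);v=cv2.resize(s[250:300,170:230],(416,480),interpolation=cv2.INTER_CUBIC)
cv2.imwrite("pics/w6.png",np.hstack([w,v])[:,:,::-1])
E
```

```text
[0.50561557 0.12012802 0.04379448] [-0.05695277  0.23006538 -0.35038544]
0 [(-20, [259.4, 240.5]), (-10, [259.4, 232.8]), (0, [259.3, 225.7]), (10, [259.3, 219.3]), (20, [259.2, 213.5]), (25, [259.2, 210.7])]
0.004 [(-20, [259.2, 233.9]), (-10, [259.2, 226.5]), (0, [259.1, 219.7]), (10, [259.1, 213.5]), (20, [259.1, 207.9]), (25, [259.0, 205.3])]
0.008 [(-20, [259.0, 227.3]), (-10, [259.0, 220.1]), (0, [259.0, 213.6]), (10, [258.9, 207.7]), (20, [258.9, 202.2]), (25, [258.9, 199.7])]
0.011 [(-20, [258.9, 222.2]), (-10, [258.8, 215.2]), (0, [258.8, 208.9]), (10, [258.8, 203.2]), (20, [258.8, 198.0]), (25, [258.7, 195.5])]
scene tip [(0, [198.9, 276.4]), (10, [199.2, 278.3]), (25, [199.8, 281.1])]
[([393.0, 197.9], 16472, [346, 92, 102, 223]), ([262.8, 214.5], 461, [240, 204, 44, 46])] [([169.0, 267.6], 499, [152, 253, 35, 30]), ([197.4, 278.2], 27, [193, 276, 10, 5])] [([261.2, 136.7], 1994, [237, 111, 50, 52])]
```

View pics/w6.png

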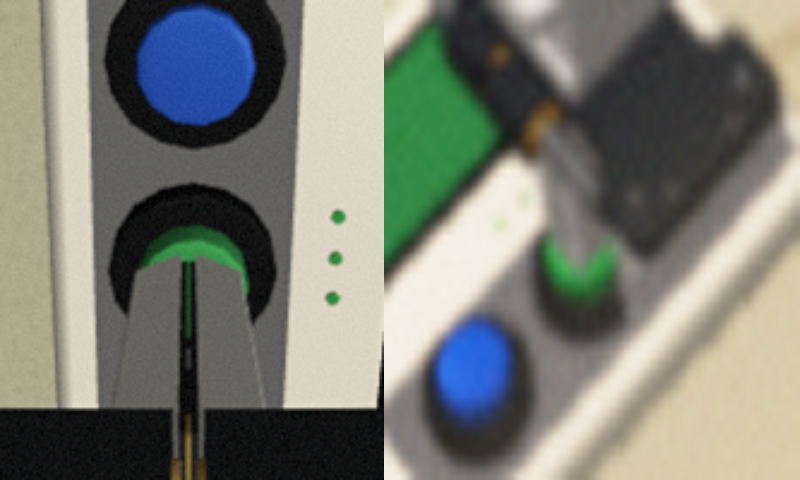

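The tip is at wrist row 219, which means the closed tips lie close to the TCP height or a little behind it. Contact should be very near.

>>> {"method": "send_rows", "body": {
  "rows": [
    [0, 0, -1, 0, 0, 0],
    [0, 0, -1, 0, 0, 0],
    [0, 0, 0, 0, 0, 0]
  ]
}}

```text
time: 7.25
tool_pos: [0.5057, 0.1201, 0.042]
ee_rot: [3.141, -0.0, 1.542]
wrist_force: [-0.6, -0.7, 2.2]
width: 0.0004
finger_force: 0.9
```

>>> {"method": "send_rows", "body": {
  "rows": [
    [0, 0, -1, 0, 0, 0],
    [0, 0, -1, 0, 0, 0],
    [0, 0, 0, 0, 0, 0]
  ]
}}

```text
time: 7.5
tool_pos: [0.5057, 0.1201, 0.04]
ee_rot: [3.141, -0.0, 1.542]
wrist_force: [-1.0, -0.0, 3.6]
width: 0.0005
finger_force: 1.4
```

>>> {"method": "send_rows", "body": {
  "rows": [
    [0, 0, -1, 0, 0, 0],
    [0, 0, -1, 0, 0, 0],
    [0, 0, 0, 0, 0, 0]
  ]
}}

```text
time: 7.75
tool_pos: [0.5057, 0.1201, 0.0379]
ee_rot: [3.141, -0.0, 1.542]
wrist_force: [-1.2, 0.0, 3.2]
width: 0.0006
finger_force: 1.8
```

>>> {"method": "send_rows", "body": {
  "rows": [
    [0, 0, -1, 0, 0, 0],
    [0, 0, -1, 0, 0, 0],
    [0, 0, 0, 0, 0, 0]
  ]
}}

```text
time: 8.0
tool_pos: [0.5058, 0.1201, 0.0376]
ee_rot: [3.141, 0.0, 1.542]
wrist_force: [-3.7, -0.4, 10.2]
width: 0.0004
finger_force: 5.0
```

Green is fully down: 10 N at the hard stop, with TCP z at 0.0376. Next is yellow.

>>> {"method": "send_rows", "body": {
  "rows": [
    [0, 0, 15, 0, 0, 0],
    [0, 0, 15, 0, 0, 0],
    [-1, -27, 0, 0, 0, 0],
    [-1, -28, 0, 0, 0, 0],
    [0, 0, 0, 0, 0, 0],
    [0, 0, -8, 0, 0, 0],
    [0, 0, -12, 0, 0, 0],
    [0, 0, 0, 0, 0, 0]
  ]
}}

```text
time: 8.67
tool_pos: [0.5018, 0.0657, 0.0425]
ee_rot: [-3.137, -0.0, 1.542]
wrist_force: [0.8, -0.5, 1.7]
width: 0.0009
finger_force: 0.8
```

>>> {"method": "send_rows", "body": {
  "rows": [
    [0, 0, -3, 0, 0, 0],
    [0, 0, -3, 0, 0, 0],
    [0, 0, -2, 0, 0, 0],
    [0, 0, -1, 0, 0, 0],
    [0, 0, -1, 0, 0, 0],
    [0, 0, 0, 0, 0, 0]
  ]
}}

```text
time: 9.17
tool_pos: [0.5028, 0.0658, 0.0375]
ee_rot: [-3.14, -0.001, 1.543]
wrist_force: [-6.8, 1.3, 10.3]
width: 0.0005
finger_force: 5.2
```

Yellow is down. Next is blue, at +110 mm in y and +4 mm in x.

>>> {"method": "send_rows", "body": {
  "rows": [
    [0, 0, 15, 0, 0, 0],
    [0, 0, 15, 0, 0, 0],
    [1, 37, 0, 0, 0, 0],
    [1, 37, 0, 0, 0, 0],
    [2, 36, 0, 0, 0, 0],
    [0, 0, 0, 0, 0, 0],
    [0, 0, -8, 0, 0, 0],
    [0, 0, -10, 0, 0, 0]
  ]
}}

```text
time: 9.83
tool_pos: [0.5083, 0.1752, 0.0479]
ee_rot: [3.139, 0.0, 1.543]
wrist_force: [0.2, -0.3, -0.1]
width: 0.0007
finger_force: 0.0
```

>>> {"method": "send_rows", "body": {
  "rows": [
    [0, 0, 0, 0, 0, 0],
    [0, 0, -4, 0, 0, 0],
    [0, 0, -3, 0, 0, 0],
    [0, 0, -3, 0, 0, 0],
    [0, 0, -1, 0, 0, 0],
    [0, 0, -1, 0, 0, 0],
    [0, 0, 0, 0, 0, 0]
  ]
}}

```text
time: 10.42
tool_pos: [0.5073, 0.1739, 0.0376]
ee_rot: [-3.141, 0.001, 1.541]
wrist_force: [-5.5, -2.4, 10.0]
width: 0.0006
finger_force: 4.6
```

All three keys have been pressed. I'll lift, open and locate the rack.

>>> {"method": "send_rows", "body": {
  "rows": [
    [0, 0, 40, 0, 0, 0],
    [0, 0, 41, 0, 0, 0],
    [0, 0, 41, 0, 0, 0],
    [0, 0, 41, 0, 0, 0],
    [0, 0, 30, 0, 0, 0]
  ],
  "grip": 94
}}

```text
time: 10.83
tool_pos: [0.5088, 0.175, 0.2333]
ee_rot: [3.136, -0.002, 1.541]
wrist_force: [1.1, 0.2, -0.9]
width: 0.0304
finger_force: 0.0
```

```bash
python3 - <<'E'
from h import *
from bench import optics
m=optics.camera_model("top");s=optics.camera_model("scene")
for n,u,v,z in(("rack",263,202,.02),("near L",237,206,.045),("near R",281,221,.045),("far L",247,182,.045),("far R",289,198,.045),("beaker",207,156,.03),("bottle cap",245.8,145.7,.16)): print(n,np.round(onz(m,u,v,z),3))
for n,u,v,z in(("near L",254,221,.045),("near R",305,199,.045),("far L",237.8,199,.045),("far R",287,179,.045),("bottle cap",208.7,157,.16),("beaker",179,213,.03)): print("s",n,np.round(onz(s,u,v,z),3))
E
```

```text
rack [ 0.543 -0.224  0.02 ]
near L [ 0.521 -0.122  0.045]
near R [ 0.466 -0.294  0.045]
far L [ 0.617 -0.159  0.045]
far R [ 0.557 -0.324  0.045]
beaker [0.724 0.005 0.03 ]
bottle cap [ 0.731 -0.151  0.16 ]
s near L [ 0.524 -0.119  0.045]
s near R [ 0.466 -0.289  0.045]
s far L [ 0.619 -0.149  0.045]
s far R [ 0.561 -0.317  0.045]
s bottle cap [ 0.727 -0.14   0.16 ]
s beaker [0.721 0.005 0.03 ]
```

>>> {"method": "send_rows", "body": {
  "rows": [
    [2, -36, 0, 0, 0, -0.05],
    [2, -36, 0, 0, 0, -0.05],
    [2, -36, 0, 0, 0, -0.05],
    [2, -36, 0, 0, 0, -0.05],
    [2, -36, 0, 0, 0, -0.05],
    [2, -36, 0, 0, 0, -0.042]
  ]
}}

```text
time: 11.33
tool_pos: [0.5197, -0.043, 0.229]
ee_rot: [3.14, -0.0, 1.247]
wrist_force: [-0.2, -0.8, 0.7]
width: 0.0704
finger_force: 0.0
```

>>> {"method": "send_rows", "body": {
  "rows": [
    [1, -36, 0, 0, 0, 0],
    [1, -36, 0, 0, 0, 0],
    [2, -36, 0, 0, 0, 0],
    [2, -36, 0, 0, 0, 0],
    [2, -36, 0, 0, 0, 0],
    [2, -36, 0, 0, 0, 0],
    [0, 0, 0, 0, 0, 0],
    [0, 0, 0, 0, 0, 0]
  ]
}}

```text
time: 12.0
tool_pos: [0.5292, -0.259, 0.2279]
ee_rot: [-3.141, -0.0, 1.246]
wrist_force: [0.3, 0.5, 0.4]
width: 0.0941
finger_force: 0.0
```

```bash
python3 - <<'E'
from h import *
from bench import optics,sensors
o=sensors.get_obs();print(o["time"],o["tool_pos"],o["ee_rot"],o["width"])
m=optics.camera_model("wrist");a=optics.snapshot("wrist");cv2.imwrite("pics/w7.png",a[:,:,::-1])
for c in("red","tan"):
    for b in blobs(a,c,8): print(c,b,np.round(onz(m,*b[0],.045),4))
E
```

```text
12.0 [ 0.52917839 -0.25897508  0.22794789] [-3.14087873e+00 -4.96460653e-04  1.24583300e+00] 0.09406351384085447
red ([306.5, 32.0], 57, [304, 27, 6, 11]) [ 0.6191 -0.1464  0.045 ]
red ([209.6, 34.4], 49, [206, 30, 8, 10]) [ 0.5232 -0.1165  0.045 ]
red ([304.2, 199.7], 32, [302, 196, 5, 8]) [ 0.5644 -0.3218  0.045 ]
red ([218.5, 201.4], 36, [216, 198, 6, 8]) [ 0.4679 -0.2915  0.045 ]
tan ([307.3, 35.2], 22, [302, 28, 9, 11]) [ 0.6189 -0.1496  0.045 ]
tan ([209.5, 40.0], 8, [206, 40, 8, 1]) [ 0.5212 -0.1216  0.045 ]
tan ([299.7, 45.2], 13, [299, 41, 4, 10]) [ 0.6086 -0.1566  0.045 ]
tan ([217.2, 47.5], 19, [215, 42, 4, 11]) [ 0.5262 -0.1312  0.045 ]
tan ([224.6, 189.1], 15, [224, 185, 2, 10]) [ 0.48   -0.2795  0.045 ]
tan ([304.7, 197.1], 15, [300, 195, 8, 8]) [ 0.5659 -0.3189  0.045 ]
tan ([221.3, 199.3], 9, [219, 197, 4, 7]) [ 0.4719 -0.2901  0.045 ]
tan ([253.0, 300.6], 33, [251, 296, 6, 11]) [ 0.4618 -0.4349  0.045 ]
tan ([61.6, 331.3], 801, [49, 300, 34, 61]) [ 0.1912 -0.4019  0.045 ]
tan ([462.5, 335.3], 244, [455, 305, 13, 56]) [ 0.7196 -0.5875  0.045 ]
tan ([486.6, 379.3], 239, [460, 375, 52, 9]) [ 0.7462 -0.6861  0.045 ]
```

View pics/w7.png

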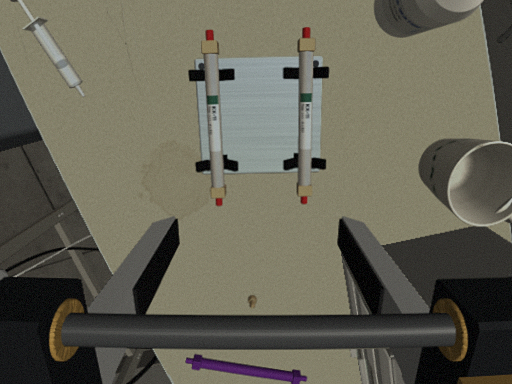

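The wrist view shows the near column with tips at (209.6,34.4) and (218.5,201.4), and the far column with tips at (306.5,32) and (304.2,199.7). They are 100.8 mm apart against the 100 mm given, with the rack at about -0.304 rad. The purple look-alike lies at (245,370), well clear. Finger tips are at row 218 when open as well, so the tips sit about 7.5 mm behind the reported TCP, as the keys showed. I'll grip with tool z at about 0.019.

>>> {"method": "send_rows", "body": {
  "rows": [
    [-17, 28, -20, 0, 0, 0.01],
    [-17, 27, -20, 0, 0, 0.01],
    [0, 0, -35, 0, 0, 0],
    [0, 0, -35, 0, 0, 0],
    [0, 0, -30, 0, 0, 0],
    [0, 0, -15, 0, 0, 0],
    [0, 0, 0, 0, 0, 0],
    [0, 0, 0, 0, 0, 0]
  ]
}}

```text
time: 12.72
tool_pos: [0.4954, -0.2004, 0.0737]
ee_rot: [-3.141, -0.001, 1.272]
wrist_force: [0.3, 0.3, -0.2]
width: 0.094
finger_force: 0.0
```

```bash
python3 - <<'E'
from h import *
from bench import optics,sensors
o=sensors.get_obs();print(o["time"],o["tool_pos"],o["ee_rot"],o["width"],o["wrist_force"])
m=optics.camera_model("wrist");a=optics.snapshot("wrist");s=optics.snapshot("scene")
print("tcp->",proj(m,o["tool_pos"]))
for b in blobs(a,"red",8): print(b,np.round(onz(m,*b[0],.045),4))
w=cv2.resize(a,(480,360));v=cv2.resize(s[160:260,210:330],(320,360))
cv2.imwrite("pics/w8.png",np.hstack([w,v])[:,:,::-1])
E
```

```text
12.7167 [ 0.49535316 -0.20035922  0.07370795] [-3.14065669e+00 -5.80122022e-04  1.27155982e+00] 0.09401322122099538 [ 0.26982454  0.34589971 -0.2156758 ]
tcp-> [259.39003485 225.43578011]
([263.4, 77.4], 153, [258, 68, 11, 19]) [ 0.5234 -0.1179  0.045 ]
([423.5, 78.9], 131, [419, 70, 10, 19]) [ 0.6201 -0.1477  0.045 ]
```

View pics/w8.png

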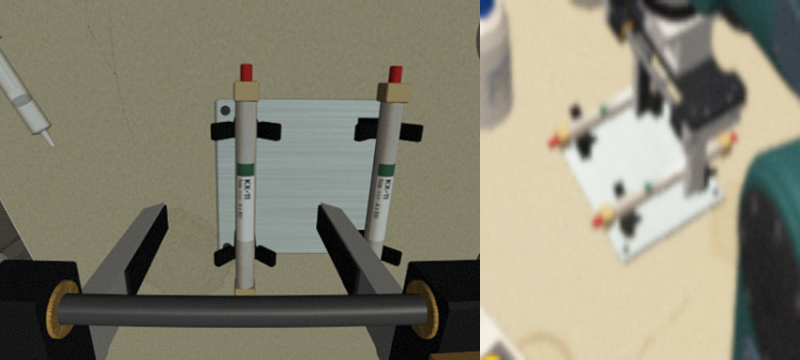

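The view shows the near column between the open fingers and centred: the finger gap is at about col 241 and the column at about col 244 of the scaled picture. That was my tenth picture, so from here I use numbers only.

```bash
python3 - <<'E'
from h import *
from bench import optics,sensors
s=optics.camera_model("scene");p=sensors.get_obs()["tool_pos"];print(p)
x=np.array([.955,-.296,0]);y=np.array([.296,.955,0])
print("seen ~ (290.6,213.3)")
for dy in(-.02,-.01,0,.01,.02): print(dy,[proj(s,p-.054*x+dy*y+[0,0,h]).round(1).tolist() for h in(.0075,-.025)])
print("tips",proj(s,[.4956,-.204,.0445]))
E
```

```text
[ 0.49701229 -0.20177251  0.07613786]
seen ~ (290.6,213.3)
-0.02 [[295.4, 211.2], [294.6, 218.1]]
-0.01 [[292.5, 212.5], [291.8, 219.4]]
0 [[289.6, 213.9], [288.9, 220.8]]
0.01 [[286.7, 215.2], [286.1, 222.1]]
0.02 [[283.8, 216.6], [283.2, 223.5]]
tips [279.83873408 209.76805446]
```

The scene view confirms it: the fingertip is 7.5 mm behind the TCP and centred at mid-length. Descending now.

>>> {"method": "send_rows", "body": {
  "rows": [
    [-1, -2, -20, 0, 0, 0],
    [0, 0, -20, 0, 0, 0],
    [0, 0, -8, 0, 0, 0],
    [0, 0, -4, 0, 0, 0],
    [0, 0, 0, 0, 0, 0],
    [0, 0, 0, 0, 0, 0]
  ]
}}

```text
time: 13.32
tool_pos: [0.4955, -0.2043, 0.0233]
ee_rot: [3.139, 0.0, 1.27]
wrist_force: [0.6, -0.0, 0.2]
width: 0.0942
finger_force: 0.0
```

>>> {"method": "send_rows", "body": {
  "rows": [
    [0, 0, -2, 0, 0, 0],
    [0, 0, -2, 0, 0, 0],
    [0, 0, 0, 0, 0, 0],
    [0, 0, 0, 0, 0, 0]
  ]
}}

```text
time: 13.65
tool_pos: [0.4947, -0.2039, 0.0181]
ee_rot: [3.141, 0.0, 1.27]
wrist_force: [-0.6, -0.0, -0.3]
width: 0.0941
finger_force: 0.0
```

>>> {"method": "send_rows", "body": {
  "rows": [
    [0, 0, 0, 0, 0, 0],
    [0, 0, 0, 0, 0, 0],
    [0, 0, 0, 0, 0, 0],
    [0, 0, 0, 0, 0, 0],
    [0, 0, 0, 0, 0, 0],
    [0, 0, 0, 0, 0, 0],
    [0, 0, 0, 0, 0, 0],
    [0, 0, 0, 0, 0, 0]
  ],
  "grip": 5
}}

```text
time: 14.32
tool_pos: [0.4946, -0.2039, 0.0179]
ee_rot: [3.141, 0.0, 1.27]
wrist_force: [0.4, 0.6, 0.4]
width: 0.0445
finger_force: 0.0
```

>>> {"method": "send_rows", "body": {
  "rows": [
    [0, 0, 0, 0, 0, 0],
    [0, 0, 0, 0, 0, 0],
    [0, 0, 0, 0, 0, 0],
    [0, 0, 0, 0, 0, 0]
  ]
}}

```text
time: 14.65
tool_pos: [0.4948, -0.2039, 0.018]
ee_rot: [3.141, 0.0, 1.27]
wrist_force: [3.2, -1.2, 2.9]
width: 0.0177
finger_force: 2.2
```

>>> {"method": "send_rows", "body": {
  "rows": [
    [0, 0, 0, 0, 0, 0],
    [0, 0, 0, 0, 0, 0],
    [0, 0, 0, 0, 0, 0],
    [0, 0, 0, 0, 0, 0]
  ]
}}

```text
time: 14.98
tool_pos: [0.4954, -0.2042, 0.0184]
ee_rot: [3.14, 0.0, 1.27]
wrist_force: [2.8, -0.6, 0.3]
width: 0.0139
finger_force: 30.0
```

Gripped with 30 N at about 14 mm width. Lifting 55 mm.

>>> {"method": "send_rows", "body": {
  "rows": [
    [0, 0, 8, 0, 0, 0],
    [0, 0, 12, 0, 0, 0],
    [0, 0, 15, 0, 0, 0],
    [0, 0, 12, 0, 0, 0],
    [0, 0, 8, 0, 0, 0],
    [0, 0, 0, 0, 0, 0],
    [0, 0, 0, 0, 0, 0],
    [0, 0, 0, 0, 0, 0]
  ]
}}

```text
time: 15.65
tool_pos: [0.494, -0.2036, 0.0722]
ee_rot: [-3.14, -0.0, 1.27]
wrist_force: [-0.6, 0.0, -3.7]
width: 0.0142
finger_force: 30.0
```

```bash
cat > wt.py <<'E'
from h import *
from bench import optics,sensors
F=[]
for i in range(8):
    a=optics.snapshot("wrist");o=sensors.get_obs();F.append(np.r_[o["wrist_force"],o["wrist_torque"]])
print(o["time"],o["tool_pos"],o["ee_rot"],o["width"],o["finger_force"]);print(np.mean(F,0).round(3),np.std(F,0).round(2))
m=optics.camera_model("wrist")
for b in blobs(a,"red",8): print(b,np.round(onz(m,*b[0],o["tool_pos"][2]+.0265),4),np.round(onz(m,*b[0],.045),4))
E
python3 wt.py
```

```text
16.05 [ 0.49446626 -0.20381075  0.07257718] [-3.14110361e+00 -9.83996589e-05  1.26977130e+00] 0.014206459117477362 29.99896913766861
[ 0.217 -0.102 -3.951 -0.076  0.079  0.008] [0.46 0.63 0.41 0.02 0.03 0.03]
([259.4, 66.1], 293, [252, 54, 15, 25]) [ 0.5213 -0.1167  0.0991] [ 0.5223 -0.1143  0.045 ]
([424.2, 72.3], 145, [419, 64, 11, 18]) [ 0.5945 -0.1415  0.0991] [ 0.6199 -0.1474  0.045 ]
([258.4, 381.5], 38, [254, 380, 10, 4]) [ 0.4656 -0.2948  0.0991] [ 0.4478 -0.3522  0.045 ]
```

Fz is -3.95 N, about 0.40 kg, so the near column is the packed one. I'll put it back and release it.

>>> {"method": "send_rows", "body": {
  "rows": [
    [0, 0, -15, 0, 0, 0],
    [0, 0, -15, 0, 0, 0],
    [0, 0, -12, 0, 0, 0],
    [0, 0, -7, 0, 0, 0],
    [0, 0, -4, 0, 0, 0],
    [0, 0, -2, 0, 0, 0],
    [0, 0, 0, 0, 0, 0],
    [0, 0, 0, 0, 0, 0]
  ]
}}

```text
time: 16.72
tool_pos: [0.4955, -0.2043, 0.0186]
ee_rot: [3.139, 0.0, 1.27]
wrist_force: [1.0, -0.2, -4.0]
width: 0.0143
finger_force: 30.0
```

>>> {"method": "send_rows", "body": {
  "rows": [
    [0, 0, 0, 0, 0, 0],
    [0, 0, 0, 0, 0, 0],
    [0, 0, 0, 0, 0, 0],
    [0, 0, 0, 0, 0, 0],
    [0, 0, 0, 0, 0, 0],
    [0, 0, 0, 0, 0, 0],
    [0, 0, 0, 0, 0, 0],
    [0, 0, 0, 0, 0, 0]
  ],
  "grip": 70
}}

```text
time: 17.38
tool_pos: [0.4946, -0.2039, 0.0179]
ee_rot: [3.141, 0.0, 1.27]
wrist_force: [0.4, -0.7, -0.5]
width: 0.064
finger_force: 0.0
```

>>> {"method": "send_rows", "body": {
  "rows": [
    [0, 0, 20, 0, 0, 0],
    [0, 0, 35, 0, 0, 0],
    [0, 0, 30, 0, 0, 0],
    [32, -10, 0, 0, 0, 0],
    [32, -10, 0, 0, 0, 0],
    [33, -10, 0, 0, 0, 0],
    [0, 0, 0, 0, 0, 0],
    [0, 0, 0, 0, 0, 0]
  ]
}}

```text
time: 18.05
tool_pos: [0.592, -0.2339, 0.1009]
ee_rot: [-3.139, -0.0, 1.27]
wrist_force: [-0.5, 0.5, 0.1]
width: 0.0698
finger_force: 0.0
```

```bash
python3 wt.py
```

```text
18.45 [ 0.59112703 -0.23376037  0.10373327] [3.14051644e+00 2.02751030e-04 1.26968389e+00] 0.07026268785916462 0.0
[-0.191 -0.085 -0.11  -0.055  0.09  -0.014] [0.56 0.44 0.44 0.02 0.03 0.02]
([260.1, 72.4], 116, [256, 65, 9, 16]) [ 0.6175 -0.1494  0.1302] [ 0.6188 -0.1471  0.045 ]
([117.5, 74.1], 138, [112, 66, 12, 17]) [ 0.5538 -0.1299  0.1302] [ 0.5215 -0.1172  0.045 ]
([259.4, 297.4], 45, [256, 294, 8, 8]) [ 0.5814 -0.2649  0.1302] [ 0.5636 -0.3237  0.045 ]
```

The near column is seated again, and the far column's centre is (0.591,-0.235). Descending on it.

>>> {"method": "send_rows", "body": {
  "rows": [
    [0, -1, -25, 0, 0, 0],
    [0, 0, -25, 0, 0, 0],
    [0, 0, -20, 0, 0, 0],
    [0, 0, -10, 0, 0, 0],
    [0, 0, -5, 0, 0, 0],
    [0, 0, 0, 0, 0, 0],
    [0, 0, 0, 0, 0, 0],
    [0, 0, 0, 0, 0, 0]
  ]
}}

```text
time: 19.12
tool_pos: [0.5928, -0.2355, 0.0199]
ee_rot: [3.138, 0.001, 1.27]
wrist_force: [0.7, -0.2, -0.1]
width: 0.0696
finger_force: 0.0
```

>>> {"method": "send_rows", "body": {
  "rows": [
    [0, 0, 0, 0, 0, 0],
    [0, 0, 0, 0, 0, 0],
    [0, 0, 0, 0, 0, 0],
    [0, 0, 0, 0, 0, 0],
    [0, 0, 0, 0, 0, 0],
    [0, 0, 0, 0, 0, 0],
    [0, 0, 0, 0, 0, 0],
    [0, 0, 0, 0, 0, 0]
  ],
  "grip": 5
}}

```text
time: 19.78
tool_pos: [0.5916, -0.2348, 0.0178]
ee_rot: [-3.142, -0.0, 1.27]
wrist_force: [0.0, 0.4, -0.1]
width: 0.0202
finger_force: 0.0
```

>>> {"method": "send_rows", "body": {
  "rows": [
    [0, 0, 0, 0, 0, 0],
    [0, 0, 0, 0, 0, 0],
    [0, 0, 0, 0, 0, 0],
    [0, 0, 0, 0, 0, 0],
    [0, 0, 0, 0, 0, 0]
  ]
}}

```text
time: 20.2
tool_pos: [0.5916, -0.2349, 0.0178]
ee_rot: [3.142, -0.0, 1.27]
wrist_force: [1.0, 0.1, -0.3]
width: 0.0142
finger_force: 30.0
```

>>> {"method": "send_rows", "body": {
  "rows": [
    [0, 0, 8, 0, 0, 0],
    [0, 0, 12, 0, 0, 0],
    [0, 0, 15, 0, 0, 0],
    [0, 0, 12, 0, 0, 0],
    [0, 0, 8, 0, 0, 0],
    [0, 0, 0, 0, 0, 0],
    [0, 0, 0, 0, 0, 0],
    [0, 0, 0, 0, 0, 0]
  ]
}}

```text
time: 20.87
tool_pos: [0.5912, -0.2347, 0.0723]
ee_rot: [-3.141, -0.0, 1.27]
wrist_force: [0.1, 0.1, -1.0]
width: 0.0144
finger_force: 30.0
```

```bash
python3 wt.py
```

```text
21.2667 [ 0.59142608 -0.23478792  0.0724777 ] [-3.14095332e+00 -1.03342448e-04  1.26976848e+00] 0.014260115567991262 29.999493062496185
[ 0.034  0.036 -1.429 -0.083  0.102  0.005] [0.35 0.5  0.26 0.05 0.03 0.02]
([259.3, 64.0], 285, [253, 52, 14, 25]) [ 0.6186 -0.1468  0.099 ] [ 0.6196 -0.1441  0.045 ]
([96.4, 71.5], 195, [90, 63, 14, 18]) [ 0.545  -0.1267  0.099 ] [ 0.5214 -0.1172  0.045 ]
([258.4, 381.5], 36, [253, 380, 11, 4]) [ 0.5625 -0.3259  0.099 ] [ 0.5448 -0.3831  0.045 ]
```

The far column weighs 1.4 N, about 0.14 kg, so it is the empty one. I'll put it back and go for the near column.

>>> {"method": "send_rows", "body": {
  "rows": [
    [0, 0, -15, 0, 0, 0],
    [0, 0, -15, 0, 0, 0],
    [0, 0, -12, 0, 0, 0],
    [0, 0, -7, 0, 0, 0],
    [0, 0, -4, 0, 0, 0],
    [0, 0, -2, 0, 0, 0],
    [0, 0, 0, 0, 0, 0],
    [0, 0, 0, 0, 0, 0]
  ]
}}

```text
time: 21.93
tool_pos: [0.5923, -0.2352, 0.0187]
ee_rot: [3.14, 0.0, 1.27]
wrist_force: [0.4, 0.4, -0.6]
width: 0.014
finger_force: 30.0
```

>>> {"method": "send_rows", "body": {
  "rows": [
    [0, 0, 0, 0, 0, 0],
    [0, 0, 0, 0, 0, 0],
    [0, 0, 0, 0, 0, 0],
    [0, 0, 0, 0, 0, 0],
    [0, 0, 0, 0, 0, 0],
    [0, 0, 0, 0, 0, 0],
    [0, 0, 0, 0, 0, 0],
    [0, 0, 0, 0, 0, 0]
  ],
  "grip": 70
}}

```text
time: 22.6
tool_pos: [0.5916, -0.2349, 0.0179]
ee_rot: [3.141, -0.0, 1.27]
wrist_force: [-0.7, -0.8, 0.5]
width: 0.0641
finger_force: 0.0
```

>>> {"method": "send_rows", "body": {
  "rows": [
    [0, 0, 20, 0, 0, 0],
    [0, 0, 35, 0, 0, 0],
    [0, 0, 30, 0, 0, 0],
    [-32, 10, 0, 0, 0, 0],
    [-32, 10, 0, 0, 0, 0],
    [-32, 10, 0, 0, 0, 0],
    [0, 0, 0, 0, 0, 0],
    [0, 0, 0, 0, 0, 0]
  ]
}}

```text
time: 23.27
tool_pos: [0.4942, -0.2043, 0.1027]
ee_rot: [-3.141, -0.0, 1.269]
wrist_force: [-0.3, -0.3, 0.5]
width: 0.07
finger_force: 0.0
```

```bash
python3 wt.py
```

```text
23.6667 [ 0.49638166 -0.20518465  0.10284718] [3.14140837e+00 4.25752010e-05 1.26997132e+00] 0.07018774411103165 0.0
[-0.208  0.141  0.127 -0.058  0.083 -0.005] [0.63 0.47 0.45 0.03 0.04 0.04]
([257.1, 71.4], 121, [252, 64, 10, 16]) [ 0.5215 -0.12    0.1293] [ 0.5222 -0.1172  0.045 ]
([401.3, 73.0], 99, [397, 65, 9, 16]) [ 0.5858 -0.1401  0.1293] [ 0.62   -0.1479  0.045 ]
([256.9, 297.6], 48, [253, 294, 8, 8]) [ 0.4852 -0.2361  0.1293] [ 0.4669 -0.294   0.045 ]
```

Both columns are seated. Gripping the near one.

>>> {"method": "send_rows", "body": {
  "rows": [
    [-1, 0, -25, 0, 0, 0],
    [0, 0, -25, 0, 0, 0],
    [0, 0, -20, 0, 0, 0],
    [0, 0, -10, 0, 0, 0],
    [0, 0, -5, 0, 0, 0],
    [0, 0, 0, 0, 0, 0],
    [0, 0, 0, 0, 0, 0],
    [0, 0, 0, 0, 0, 0]
  ]
}}

```text
time: 24.33
tool_pos: [0.4958, -0.2055, 0.0195]
ee_rot: [3.139, 0.001, 1.27]
wrist_force: [0.5, -0.3, -0.1]
width: 0.07
finger_force: 0.0
```

>>> {"method": "send_rows", "body": {
  "rows": [
    [0, 0, 0, 0, 0, 0],
    [0, 0, 0, 0, 0, 0],
    [0, 0, 0, 0, 0, 0],
    [0, 0, 0, 0, 0, 0],
    [0, 0, 0, 0, 0, 0],
    [0, 0, 0, 0, 0, 0],
    [0, 0, 0, 0, 0, 0],
    [0, 0, 0, 0, 0, 0]
  ],
  "grip": 5
}}

```text
time: 25.0
tool_pos: [0.4946, -0.2048, 0.0179]
ee_rot: [3.142, -0.0, 1.27]
wrist_force: [-0.1, 0.5, -0.1]
width: 0.0204
finger_force: 0.0
```

>>> {"method": "send_rows", "body": {
  "rows": [
    [0, 0, 0, 0, 0, 0],
    [0, 0, 0, 0, 0, 0],
    [0, 0, 0, 0, 0, 0],
    [0, 0, 0, 0, 0, 0],
    [0, 0, 0, 0, 0, 0]
  ]
}}

```text
time: 25.42
tool_pos: [0.4949, -0.205, 0.018]
ee_rot: [3.141, 0.0, 1.27]
wrist_force: [1.9, -0.4, -0.8]
width: 0.0141
finger_force: 30.0
```

>>> {"method": "send_rows", "body": {
  "rows": [
    [0, 0, 10, 0, 0, 0],
    [0, 0, 25, 0, 0, 0],
    [0, 0, 30, 0, 0, 0],
    [0, 0, 30, 0, 0, 0],
    [0, 0, 25, 0, 0, 0],
    [0, 0, 12, 0, 0, 0],
    [0, 0, 0, 0, 0, 0]
  ]
}}

```text
time: 26.0
tool_pos: [0.496, -0.2057, 0.1535]
ee_rot: [3.136, 0.001, 1.27]
wrist_force: [0.6, -0.4, -3.7]
width: 0.0138
finger_force: 30.0
```

>>> {"method": "send_rows", "body": {
  "rows": [
    [4, 12, 0, 0, 0, 0.01],
    [7, 22, 0, 0, 0, 0.02],
    [9, 30, 0, 0, 0, 0.03],
    [9, 32, 0, 0, 0, 0.03],
    [9, 32, 0, 0, 0, 0.03],
    [9, 32, 0, 0, 0, 0.03],
    [9, 32, 0, 0, 0, 0.03],
    [9, 32, 0, 0, 0, 0.03]
  ]
}}

```text
time: 26.67
tool_pos: [0.5577, 0.0219, 0.1463]
ee_rot: [-3.135, -0.0, 1.482]
wrist_force: [0.3, 0.8, -3.3]
width: 0.0142
finger_force: 30.0
```

>>> {"method": "send_rows", "body": {
  "rows": [
    [9, 32, 0, 0, 0, 0.03],
    [9, 30, 0, 0, 0, 0.025],
    [7, 22, 0, 0, 0, 0],
    [6, 15, 0, 0, 0, 0],
    [0, 0, 0, 0, 0, 0],
    [0, 0, 0, 0, 0, 0],
    [0, 0, 0, 0, 0, 0]
  ]
}}

```text
time: 27.25
tool_pos: [0.5897, 0.1173, 0.1484]
ee_rot: [-3.139, 0.001, 1.534]
wrist_force: [0.6, 0.2, -3.8]
width: 0.0142
finger_force: 30.0
```

```bash
cat >> wt.py <<'E'
s=optics.snapshot("scene");t=optics.snapshot("top")
h=cv2.inRange(cv2.cvtColor(a,cv2.COLOR_RGB2HSV),*map(np.array,RG["green"]))
print([b for b in blobs(a,"green",300)])
for b in blobs(a,"yellow",60)+blobs(a,"blue",60): print("key",b[0],np.round(onz(m,*b[0],.051),4))
mt=optics.camera_model("top");ms=optics.camera_model("scene")
for b in blobs(t,"red",2): print("top red",b[0],np.round(onz(mt,*b[0],o["tool_pos"][2]+.0265),4),np.round(onz(mt,*b[0],.045),4))
for b in blobs(s,"red",2): print("scene red",b[0],np.round(onz(ms,*b[0],o["tool_pos"][2]+.0265),4),np.round(onz(ms,*b[0],.045),4))
E
python3 wt.py
```

```text
27.65 [0.59065157 0.11754535 0.1501277 ] [ 3.14114078e+00 -4.53607541e-05  1.53382140e+00] 0.014088979701793783 29.998997747898102
[-0.057 -0.077 -3.292 -0.078  0.054 -0.009] [0.4  0.45 0.44 0.03 0.02 0.02]
([259.1, 63.8], 321, [251, 52, 16, 25]) [0.5938 0.2099 0.1766] [0.5945 0.217  0.045 ]
([257.9, 381.3], 39, [253, 379, 11, 5]) [0.5862 0.0225 0.1766] [ 0.5807 -0.1234  0.045 ]
[([237.0, 154.7], 1166, [231, 89, 13, 129]), ([280.3, 153.6], 1448, [274, 89, 14, 130]), ([166.1, 179.5], 751, [151, 165, 32, 30])]
key [170.4, 235.6] [0.5048 0.0662 0.051 ]
key [161.2, 118.4] [0.5092 0.1758 0.051 ]
top red [145.0, 178.7] [0.5944 0.2093 0.1766] [0.6218 0.2441 0.045 ]
top red [194.0, 181.5] [0.588  0.032  0.1766] [0.6148 0.05   0.045 ]
top red [244.3, 181.7] [ 0.5914 -0.149   0.1766] [ 0.6185 -0.148   0.045 ]
top red [288.5, 196.5] [ 0.5409 -0.3084  0.1766] [ 0.5632 -0.3224  0.045 ]
scene red [198.5, 209.5] [0.5883 0.0273 0.1766] [ 0.6771 -0.0378  0.045 ]
scene red [142.8, 249.5] [0.596  0.2086 0.1766] [0.6859 0.1702 0.045 ]
```

The column is level and centred at about (0.591,0.119), over the window at (0.591,0.118). Lowering to 8 cm above it.

>>> {"method": "send_rows", "body": {
  "rows": [
    [0, -1, -10, 0, 0, 0],
    [0, 0, -18, 0, 0, 0],
    [0, 0, -16, 0, 0, 0],
    [0, 0, -9, 0, 0, 0],
    [0, 0, -3, 0, 0, 0],
    [0, 0, 0, 0, 0, 0],
    [0, 0, 0, 0, 0, 0],
    [0, 0, 0, 0, 0, 0]
  ]
}}

```text
time: 28.42
tool_pos: [0.5915, 0.1172, 0.0952]
ee_rot: [3.139, -0.0, 1.535]
wrist_force: [0.8, -0.3, -3.6]
width: 0.0139
finger_force: 30.0
```

>>> {"method": "send_rows", "body": {
  "rows": [
    [0, 0, 0, 0, 0, 0],
    [0, 0, 0, 0, 0, 0],
    [0, 0, 0, 0, 0, 0],
    [0, 0, 0, 0, 0, 0],
    [0, 0, 0, 0, 0, 0],
    [0, 0, 0, 0, 0, 0]
  ]
}}

```text
time: 28.92
tool_pos: [0.5906, 0.1171, 0.0939]
ee_rot: [3.141, 0.0, 1.535]
wrist_force: [-0.3, 0.8, -3.5]
width: 0.0138
finger_force: 30.0
```

```bash
python3 wt.py
```

```text
29.3167 [0.59058073 0.11711012 0.09384085] [-3.14158782e+00  1.62053466e-05  1.53479364e+00] 0.014321759110557082 29.998994171619415
[ 5.600e-02 -1.530e-01 -3.807e+00 -8.400e-02  6.700e-02  2.000e-03] [0.42 0.43 0.59 0.03 0.03 0.02]
([259.0, 64.0], 340, [250, 52, 17, 25]) [0.5936 0.2094 0.1203] [0.594  0.2134 0.045 ]
([257.4, 381.2], 47, [252, 379, 12, 5]) [0.586  0.0221 0.1203] [ 0.5827 -0.0613  0.045 ]
[([283.5, 153.8], 2277, [274, 89, 21, 132]), ([234.1, 154.7], 1885, [225, 90, 18, 130]), ([146.6, 199.7], 1132, [127, 181, 40, 38])]
key [152.8, 265.3] [0.5051 0.067  0.051 ]
key [139.4, 125.8] [0.5097 0.1759 0.051 ]
top red [244.3, 181.7] [ 0.603  -0.1486  0.1203] [ 0.6185 -0.148   0.045 ]
top red [149.0, 182.3] [0.5927 0.2082 0.1203] [0.6076 0.2273 0.045 ]
top red [289.0, 196.5] [ 0.5505 -0.3163  0.1203] [ 0.5633 -0.3244  0.045 ]
scene red [200.2, 222.6] [0.5887 0.0279 0.1203] [ 0.6365 -0.0071  0.045 ]
scene red [147.7, 261.6] [0.5953 0.207  0.1203] [0.6437 0.1862 0.045 ]
```

The column is steady and level, centred at about (0.591,0.118) with its origin at z of about 0.112. The empty one is in the far cradle. Handing in.

```bash
python3 -c "
from bench import ticket
print(ticket.close_job())"
```

```text
the job is handed in; nothing more can be done
None
```

I handed the job in at about 29 s of the 72 s limit: green, yellow and blue were pressed in order, and the packed column (0.40 kg, from the near cradle) is held level about 8 cm above the window's centre. The empty one (0.14 kg) lies in the far cradle; I kept well clear of the beaker and wash bottle but did not re-measure them, and `close_job` returned no verdict.

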